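# Change over the tap-cartridge test block

### The arm

A 7-joint arm with a two-finger parallel gripper is mounted at the origin on the work surface. World frame = base frame: x ahead of the robot, y to its left, z up, the work surface at z = 0. Lengths are in m, angles in rad, forces in N, time in s.
With the tool pointing down it reaches from about 0.4 to 0.875 m from the base axis. Payload 6.5 kg.
Tool frame: the origin (TCP) lies midway between the tips of the shut fingers; the grasp point (between the pads) lies 19 mm behind it (manip.tcp_to_grasp is the z of the grasp point in the tool frame, in m); z points along the fingers, y is the line along which they close (so a half turn about z gives the same grasp; the last joint's range is limited). The gripper opens to 88 mm and grips with 3 to 60 N. Pads are 18 mm wide; open, the fingers measure 123 mm over their backs; the gripper's body (75 mm by 187 mm) begins 45 mm behind the grasp point.
Start: joints at [1.084, 0.536, -0.004, 1.538, 0.003, 1.067, -0.071], TCP at [0.266, -0.593, 0.239] pointing down, gripper open.
Joint ranges: [-2.7, 2.7], [-0.37, 2.16], [-1.27, 1.26], [0.24, 2.4], [-1.31, 4.45], [0.19, 1.91], [-2.76, 2.76]. Speed limits (rad/s): [2.39, 2.39, 3.14, 3.14, 3.14, 3.14, 3.14].

### API

Orientations are given as a unit quaternion [x, y, z, w].
In Python, from station import manip gives the robot as it stands. Calls block until the motion is done:
- manip.move_pose(position, orientation): joint-space move of the TCP to a pose.
- manip.movel(position, rot=None, speed=0.15): straight line of the TCP; rot=None keeps the orientation; speed is the mean speed in m/s.
- manip.goto_joints(angles): joint-space move.
- manip.grip(opening, newtons=None): finger opening in m; newtons is the grip in N (None keeps the last); returns when the fingers have stopped.
- manip.hold(seconds).
- manip.ik(position, orientation): joint angles nearest the present ones, or None.
- manip.snapshot(name): name is "scene" or "top"; returns a dict with "image" (384x512x3 uint8, blue, green, red), "intrinsics" (3x3 intrinsics, pixels), "R" (3x3) and "t" (3): a world point X has camera coordinates R X + t. Camera axes: x right, y down, z forward; pixel columns grow to the right and rows downward; lengths in m; the calibration is good to about 2 mm. A picture is of the moment at which its call begins. There is no depth.
A pose or a line that the arm cannot do raises manip.MotionError and nothing moves.
- manip.finish_job(): hands the job in; it is judged then, once.
Readings, each from a call of its own:
- manip.current_t(): time.
- manip.current_joint_positions(): joint angles.
- manip.current_joint_vel(): joint speeds.
- manip.current_joint_torque(): joint torques, N m.
- manip.current_tool_pos(): TCP position.
- manip.current_tcp_rot(): TCP orientation.
- manip.current_force(): force on the tool from outside, world axes, zero at the start.
- manip.current_wrist_torque(): the same for the moment, N m.
- manip.current_gripper_width(): finger opening in m.
- manip.current_gripper_force(): force on a finger pad.
Only numpy, scipy, OpenCV 4.12 (cv2) and the standard library are available. Lean on these libraries where they do the work, as an engineer would, in place of code of your own. Each camera call takes 0.05 s, during which the arm holds its last target. There are 200 camera calls.

### The job

Back the black knob right out so that the yellow keeper bar opens, take every tested (red) tap cartridge out of the block and put it in the green tray, and stand every new (white) cartridge from the yellow rack in a port of the block, upright with its flange down on the block's top. Then screw the knob fully home again so that the keeper locks them in. Leave the other things on the counter alone.

Things in the scene. Friction and masses are not known exactly. Their poses are not given: they have to be found in the camera images.
- knob_grip (a point): black fluted round knob of the test block, 36 mm across and 34 mm tall, its axis vertical; the point lies on its axis, 15 mm under its top and 19 mm over its lower edge, 75 mm above the counter when screwed home. It rises 3 mm with each turn it is backed out. A fixed plate lies 11 mm below its lower edge when home; within 30 mm of its side nothing stands higher than that edge.
- knob (a joint): turns of the knob in rad: 0 is screwed fully home (keeper locked), 9.42 (one and a half turns) is backed right out to its stop (keeper fully open). Backing out is anticlockwise seen from above, screwing home clockwise. It stays where it is left; turning takes about 0.05 N m.
- keeper (a joint): travel of the yellow keeper bar, geared to the knob: 0 is closed over the flanges, 0.010 m is fully open. It cannot be pushed by hand. Closed it covers 6 mm of each flange (2 mm above it) and also part of an empty port, so nothing goes in or out; fully open it clears the flanges by 3 mm.
- keeper_edge (a point): middle of the upper front edge of the yellow keeper bar, which is 178 mm long, lies along the row of ports on their +x side and stands at most 17 mm above the block's top.
- test_block: blue test block fixed to the counter, 90 mm (its x) by 260 mm (its y) by 40 mm high; origin at the centre of its underside. Three ports in a row along its y, at its x = -12 mm, y = -100, -36 and +28 mm; the knob at x = 0, y = +100 mm. It stands at a different place and yaw each time.
- port0 (a point): centre of the mouth of port 0, flush with the block's top; a round hole 31 mm across, right through (40 mm deep); same axes as the block.
- port1 (a point): centre of the mouth of port 1, flush with the block's top; a round hole 31 mm across, right through (40 mm deep); same axes as the block.
- port2 (a point): centre of the mouth of port 2, flush with the block's top; a round hole 31 mm across, right through (40 mm deep); same axes as the block.
- new0_mid (a point): NEW tap cartridge, white spindle, upright in the rack (may be absent). 61 mm tall, 0.12 kg: brass body 28 mm across (lowest 22 mm), flange 38 mm across, 5 mm thick, then a round spindle 18 mm across (upper 34 mm) to grip it by. Point: on its axis half-way up, 30.5 mm above the foot; z up the spindle. Seated, the flange lies on the block and the point is 8.5 mm above the port's mouth.
- new1_mid (a point): NEW tap cartridge, white spindle, upright in the rack (may be absent). 61 mm tall, 0.12 kg: brass body 28 mm across (lowest 22 mm), flange 38 mm across, 5 mm thick, then a round spindle 18 mm across (upper 34 mm) to grip it by. Point: on its axis half-way up, 30.5 mm above the foot; z up the spindle. Seated, the flange lies on the block and the point is 8.5 mm above the port's mouth.
- new2_mid (a point): NEW tap cartridge, white spindle, upright in the rack (may be absent). 61 mm tall, 0.12 kg: brass body 28 mm across (lowest 22 mm), flange 38 mm across, 5 mm thick, then a round spindle 18 mm across (upper 34 mm) to grip it by. Point: on its axis half-way up, 30.5 mm above the foot; z up the spindle. Seated, the flange lies on the block and the point is 8.5 mm above the port's mouth.
- old0_mid (a point): TESTED tap cartridge with a red spindle, of the same sizes and mass, seated in port 0 at the start (may be absent); the point lies on its axis half-way up.
- old1_mid (a point): TESTED tap cartridge with a red spindle, of the same sizes and mass, seated in port 1 at the start (may be absent); the point lies on its axis half-way up.
- old2_mid (a point): TESTED tap cartridge with a red spindle, of the same sizes and mass, seated in port 2 at the start (may be absent); the point lies on its axis half-way up.
- stock_rack: yellow loose rack, 75 mm (its x) by 200 mm (its y) by 24 mm high, 0.6 kg, in which the new cartridges stand: three round through holes 32 mm across in a row along its y, 66 mm apart, the middle one at its centre; flanges rest on its top. Origin at the centre of its underside.
- tray_floor (a point): green tray, loose, 130 mm (its x) by 170 mm (its y), walls 4 mm thick and 22 mm high; the point is the centre of its inner floor, 4 mm above the counter.
- tape: bystander, leave alone: orange roll of tape lying flat, 64 mm across, 20 mm high; origin under its centre
- driver: bystander, leave alone: screwdriver lying on the counter; origin under its centre line
- elbow: bystander, leave alone: white plastic pipe elbow; origin under its centre
- spray: bystander, leave alone: clear bottle with green cap, 95 mm tall, 50 mm across; origin under its centre
- paste: bystander, leave alone: small blue can, 56 mm across, 50 mm tall; origin under its centre
- bulb: bystander, leave alone: cardboard box with a lamp bulb on it, 130 mm tall, 60 mm across; origin under its centre
Things that resemble listed ones, but are neither listed nor needed, are in the scene too. What is shaped like the part that bears new0_mid but orange or purple is not meant.

How it is judged:
On the way, in this order (a step that is already met when the one before it is completed fails the run):
1. the knob is backed right out and the keeper fully open (value of joint knob above 9 rad and value of joint keeper above 0.0092 m), for 0.2 s.
2. every tested cartridge is in the tray and every new one is seated in a port (((horizontal distance between new0_mid and port0 below 0.005 m and z of new0_mid in the frame of port0 below 0.0115 m) or (horizontal distance between new0_mid and port1 below 0.005 m and z of new0_mid in the frame of port1 below 0.0115 m) or (horizontal distance between new0_mid and port2 below 0.005 m and z of new0_mid in the frame of port2 below 0.0115 m)) and angle between each of new0_mid, new1_mid, new2_mid's own z axis and vertical below 0.12 rad and ((horizontal distance between new1_mid and port0 below 0.005 m and z of new1_mid in the frame of port0 below 0.0115 m) or (horizontal distance between new1_mid and port1 below 0.005 m and z of new1_mid in the frame of port1 below 0.0115 m) or (horizontal distance between new1_mid and port2 below 0.005 m and z of new1_mid in the frame of port2 below 0.0115 m)) and ((horizontal distance between new2_mid and port0 below 0.005 m and z of new2_mid in the frame of port0 below 0.0115 m) or (horizontal distance between new2_mid and port1 below 0.005 m and z of new2_mid in the frame of port1 below 0.0115 m) or (horizontal distance between new2_mid and port2 below 0.005 m and z of new2_mid in the frame of port2 below 0.0115 m)) and x of old0_mid in the frame of tray_floor between -0.06 and 0.06 m and y of old0_mid in the frame of tray_floor between -0.08 and 0.08 m and z of each of old0_mid, old1_mid, old2_mid in the frame of tray_floor below 0.045 m and x of old1_mid in the frame of tray_floor between -0.06 and 0.06 m and y of old1_mid in the frame of tray_floor between -0.08 and 0.08 m and x of old2_mid in the frame of tray_floor between -0.06 and 0.06 m and y of old2_mid in the frame of tray_floor between -0.08 and 0.08 m), for 0.2 s.
3. the knob is screwed home (value of joint knob below 0.4 rad and value of joint keeper below 0.0006 m), for 0.2 s.
At the end, for the whole second after the job is handed in: Every white cartridge stands in a port (within 5 mm of its axis, flange within 3 mm of the block's top, tilt under 0.12 rad), every red one lies or stands inside the tray, all at rest, and the knob is within 0.4 rad of fully home with the keeper closed to 0.6 mm (all of step 2 and all of step 3 and linear speed of each of new0, new1, new2, old0, old1, old2 below 0.03 m/s); the robot touches nothing.
It fails at once if another thing on the counter is moved more than 3 cm (distance of any of tape, driver, elbow, spray, paste, bulb from where it was at the start of the episode above 0.03 m).
Of old0, old1, old2 only 1 to 2 are there at a start; the rules pass over those that are not, and their reading is None.
Of new0, new1, new2 only 2 to 3 are there at a start; the rules pass over those that are not, and their reading is None.
At some moment in a run one of stock_rack, tray may be knocked a few centimetres aside while the robot is not near it.
It also fails if it takes over 210 s, if anything falls off the work surface, if the arm or the gripper's body presses on something with over 40 N, if the wrist force passes 120 N, or if a joint passes its speed limit or range.

## Working session

There is one attempt and no reset: what is moved stays moved. The work goes in short steps, each a Python script; the robot and the scene stay as the last script left them, time stands still between calls to the robot, and variables do not carry over. Pictures are saved under pics/ and viewed, at most 14 in all, crops included, and the job is handed in when it is done.

```bash
ls; mkdir -p pics
python3 - <<'E'
from station import manip
import cv2,numpy as np
for n in("scene","top"):
    s=manip.snapshot(n); cv2.imwrite(f"pics/{n}0.png",cv2.resize(s["image"],(800,600),interpolation=cv2.INTER_CUBIC))
    cv2.imwrite(f"raw_{n}0.png",s["image"]); print(s["intrinsics"],s["R"],s["t"], -s["R"].T@s["t"])
print(manip.current_t(),manip.current_tool_pos(),manip.current_tcp_rot(),manip.tcp_to_grasp)
E
```

```text
pics
[[360.15452363   0.         252.46570389]
 [  0.         360.15452363 193.19883501]
 [  0.           0.           1.        ]] [[ 0.82826362  0.56033304 -0.00250284]
 [ 0.31320927 -0.46666886 -0.82711555]
 [-0.46462817  0.6842858  -0.56202634]] [-0.48292189 -0.06865584  1.29285778] [ 1.02218842 -0.64612668  0.66862514]
[[367.05987121   0.         251.6261889 ]
 [  0.         367.05987121 190.58929953]
 [  0.           0.           1.        ]] [[-0.0240579  -0.99957579 -0.01641519]
 [-0.99693427  0.02521072 -0.0740708 ]
 [ 0.07445321  0.01458287 -0.99711788]] [0.07388511 0.55861961 1.08158644] [0.47815697 0.04399792 1.12105941]
0.1 [ 0.26526244 -0.5928243   0.23794849] [ 9.77945942e-01  2.08856758e-01 -2.16098705e-04 -7.36358399e-04] -0.0187
```

View pics/scene0.png

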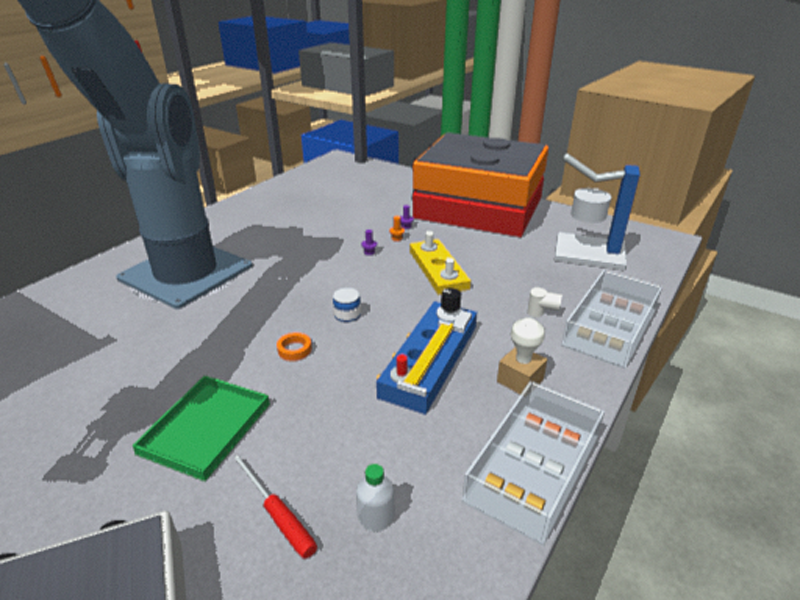

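View pics/top0.png

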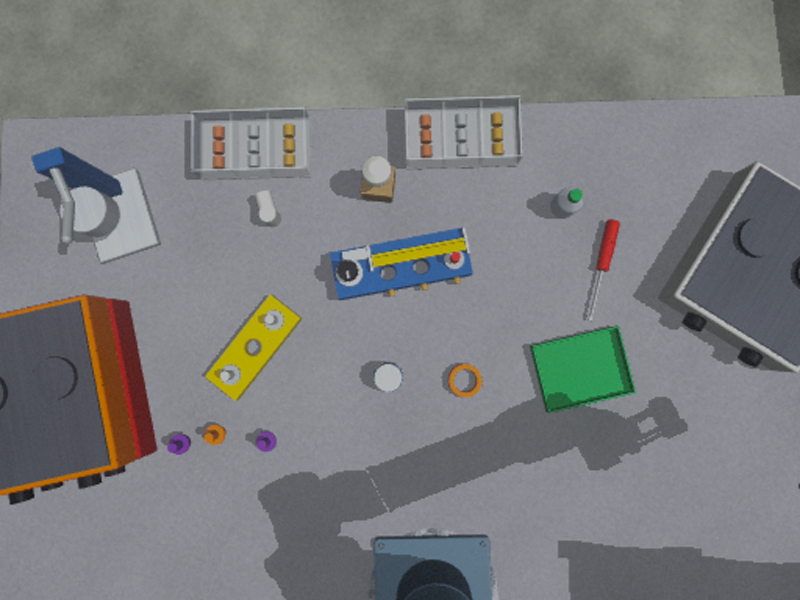

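The scene shows one red cartridge, in the port farthest from the knob (top view 455,258). Two white ones stand in the rack's end holes at (270,319) and (228,374). The lookalikes are two purple at (178,443) and (265,440), one orange at (214,433), and the white elbow at (265,207). None of these are wanted. I'll make one close crop to check the choice and measure.

Run:
```python
import cv2
a=cv2.imread("raw_top0.png")
c=a[140:260,120:310]   # 190x120
c=cv2.resize(c,None,fx=4.2,fy=4.2,interpolation=cv2.INTER_CUBIC)
for x in range(120,310,20): cv2.putText(c,str(x),(int((x-120)*4.2),10),0,.35,(0,0,0),1); cv2.line(c,(int((x-120+.5)*4.2),12),(int((x-120+.5)*4.2),18),(0,0,0),1)
for y in range(150,260,20): cv2.putText(c,str(y),(0,int((y-140)*4.2)),0,.35,(0,0,0),1); cv2.line(c,(25,int((y-140+.5)*4.2)),(31,int((y-140+.5)*4.2)),(0,0,0),1)
cv2.imwrite("pics/crop0.png",c); print(c.shape)
```

```text
(504, 798, 3)
```

View pics/crop0.png

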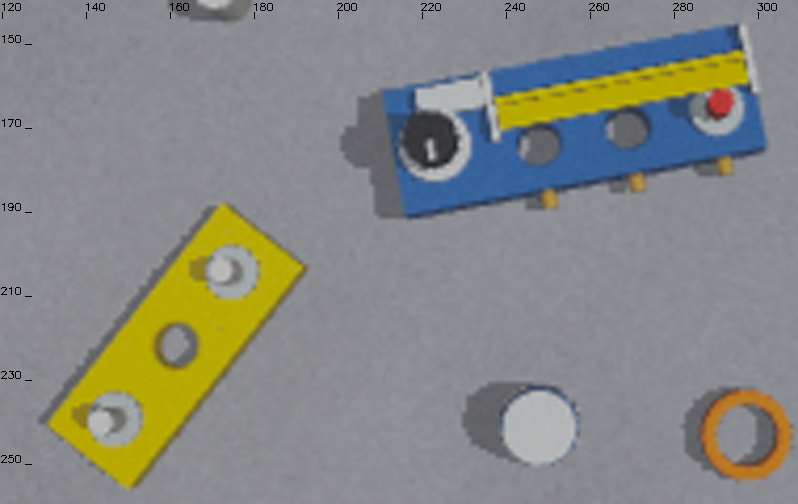

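The crop confirms the red spindle in port 0, and white spindles in both end holes of the rack with the middle hole empty. Ports 1 and 2 are empty. Next is the same region in the scene camera.

Run:
```python
import cv2
a=cv2.imread("raw_scene0.png")
x0,y0,f=236,140,6
c=cv2.resize(a[y0:y0+125-3,x0:x0+72],None,fx=f*0.8,fy=f*0.8,interpolation=cv2.INTER_CUBIC)
f=4.8
for x in range(240,308,10): cv2.putText(c,str(x),(int((x-x0)*f),10),0,.35,(0,0,255),1); cv2.line(c,(int((x-x0+.5)*f),12),(int((x-x0+.5)*f),18),(0,0,0),1)
b=cv2.resize(a[238:308,84:176],None,fx=4.8,fy=4.8,interpolation=cv2.INTER_CUBIC)
import numpy as np
o=np.zeros((586,800,3),np.uint8); o[:c.shape[0],:c.shape[1]]=c; o[:b.shape[0],355:355+b.shape[1]]=b
cv2.imwrite("pics/crop1.png",o)
```

```text
(no output)
```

View pics/crop1.png

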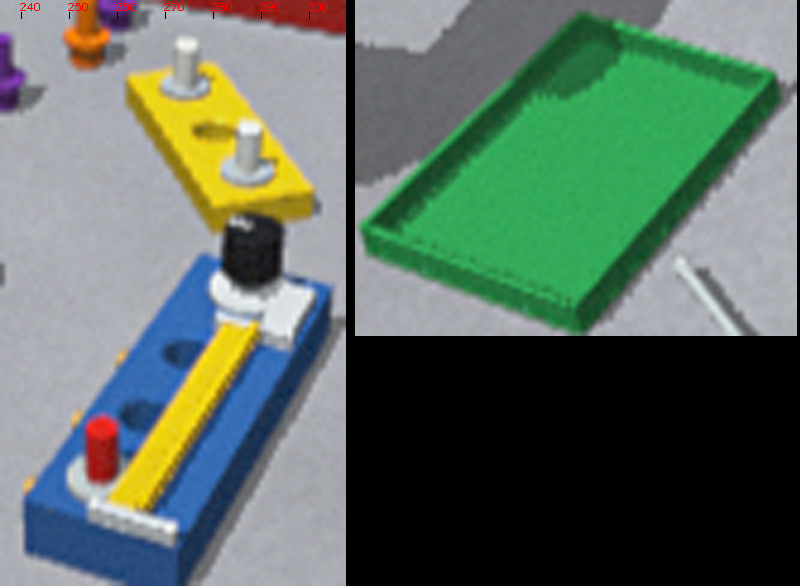

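```bash
cat > h.py <<'E'
import numpy as np
from scipy.optimize import least_squares
from scipy.spatial.transform import Rotation as Ro
C={'top':(np.array([[367.06,0,251.626],[0,367.06,190.589],[0,0,1]]),np.array([[-0.0240579,-0.99957579,-0.01641519],[-0.99693427,0.02521072,-0.0740708],[0.07445321,0.01458287,-0.99711788]]),np.array([0.07388511,0.55861961,1.08158644])),
'scene':(np.array([[360.1545,0,252.4657],[0,360.1545,193.1988],[0,0,1]]),np.array([[0.82826362,0.56033304,-0.00250284],[0.31320927,-0.46666886,-0.82711555],[-0.46462817,0.6842858,-0.56202634]]),np.array([-0.48292189,-0.06865584,1.29285778]))}
def proj(c,X):
    K,R,t=C[c]; p=K@(R@np.asarray(X)+t); return p[:2]/p[2]
def at_z(c,uv,z):
    K,R,t=C[c]; d=R.T@np.linalg.inv(K)@[*uv,1]; o=-R.T@t; return o+d*(z-o[2])/d[2]
def fit(obs,x0):
    "obs: (cam,pixel,local xyz); returns x,y,yaw of an object standing on the counter, residuals px"
    def W(p,L): c,s=np.cos(p[2]),np.sin(p[2]); return [p[0]+c*L[0]-s*L[1],p[1]+s*L[0]+c*L[1],L[2]]
    r=least_squares(lambda p:np.concatenate([proj(c,W(p,L))-np.array(u) for c,u,L in obs]),x0,loss='soft_l1')
    return r.x,r.fun.reshape(-1,2)
def down(phi): # tool down, tool y axis (closing line) at world angle phi
    y=np.array([np.cos(phi),np.sin(phi),0]); z=np.array([0,0,-1.]); return Ro.from_matrix(np.c_[np.cross(y,z),y,z]).as_quat()
E
python3 - <<'E'
from h import *
np.set_printoptions(precision=4,suppress=True)
T=lambda x,y:('top',(120+x/4.2-.5,140+y/4.2-.5)); S=lambda x,y:('scene',(236+x/4.8-.5,140+y/4.8-.5))
S2=lambda x,y:('scene',(84+(x-355)/4.8-.5,238+y/4.8-.5)); T2=lambda x,y:('top',(x/1.5625-.5,y/1.5625-.5))
p2,p1,p0=[(-.012,y) for y in(.028,-.036,-.1)]
B=[(*T(540,146),(*p2,.04)),(*T(628,128),(*p1,.04)),(*T(717,110),(*p0,.045)),(*T(720,101),(*p0,.079)),(*T(430,138),(0,.1,.09)),
(*T(380,90),(.045,.13,.04)),(*T(742,24),(.045,-.13,.04)),
(*S(185,353),(*p2,.04)),(*S(141,416),(*p1,.04)),(*S(102,425),(*p0,.079)),(*S(254,224),(0,.1,.09)),(*S(204,254),(-.045,.13,.04)),(*S(331,290),(.045,.13,.04)),(*S(26,500),(-.045,-.13,.04))]
for c in('top','scene',''):
    r=fit([o for o in B if c in o[0]],[.63,0,.2]); print(c,r[0]); 
print(r[1])
R=[(*T(232,271),(0,-.066,.029)),(*T(220,270),(0,-.066,.063)),(*T(116,418),(0,.066,.029)),(*T(99,421),(0,.066,.063)),(*T(176,345),(0,0,.024)),
*[(*T(*u),(sx*.0375,sy*.1,.024)) for u,sx,sy in(((222,204),1,-1),((306,267),-1,-1),((131,487),-1,1),((46,423),1,1))],
(*S(186,44),(0,.066,.063)),(*S(185,86),(0,.066,.029)),(*S(250,127),(0,-.066,.063)),(*S(247,168),(0,-.066,.029))]
for c in('top','scene',''):
    r=fit([o for o in R if c in o[0]],[.5,.3,.7]); print(c,r[0])
print(r[1])
G=[(*T2(*u),(sx*.065,sy*.085,.022)) for u,sx,sy in(((531,345),-1,1),((618,327),-1,-1),((634,388),1,-1),((547,411),1,1))]
G+=[(*S2(*u),(sx*.065,sy*.085,.022)) for u,sx,sy in(((362,228),1,-1),((582,305),-1,-1),((778,75),-1,1),((582,13),1,1))]
best=min((fit(G,[.4,-.25,y]) for y in np.arange(0,6.3,.4)),key=lambda r:(r[1]**2).sum()); print(best)
E
```

```text
top [0.6254 0.0447 0.1621]
scene [0.6287 0.0456 0.1622]
 [0.6268 0.0451 0.1584]
[[-0.6008 -0.9517]
 [-0.3238 -0.6013]
 [-0.1296 -0.4935]
 [ 0.2038 -0.0525]
 [-0.6641 -0.6891]
 [ 0.3505 -0.0777]
 [ 0.0595 -0.2989]
 [ 0.1292 -0.2194]
 [ 0.4815 -0.4793]
 [-1.07    0.2754]
 [-0.655   0.6051]
 [-1.2946 -0.3133]
 [-0.1411 -0.8467]
 [-1.7571 -0.333 ]]
top [0.4741 0.3322 0.8833]
scene [0.4771 0.3333 0.8896]
 [0.4747 0.3325 0.8844]
[[-0.0616 -0.1556]
 [ 0.1465 -0.3639]
 [-0.2328 -0.0772]
 [ 0.2575 -0.1142]
 [-0.143  -0.3025]
 [ 0.0832 -0.7055]
 [-0.5083 -0.4014]
 [-0.7514  0.3001]
 [ 0.0746 -0.1135]
 [-0.572   0.0164]
 [-0.6442 -0.515 ]
 [-0.8713 -0.0171]
 [-0.7529  0.0908]]
(array([ 0.4217, -0.2942, -1.0708]), array([[ -0.7261,  -0.01  ],
       [-26.481 ,  61.7389],
       [  1.1305,   0.4252],
       [ 26.5415, -64.1369],
       [ -0.1045,   0.58  ],
       [-22.2306, -53.7148],
       [  0.3817,  -1.6451],
       [ 25.3688,  50.6942]]))
```

```bash
cat >> h.py <<'E'
block=np.array([.6260,.0450,.161]); 
def loc(o,x,y): c,s=np.cos(o[2]),np.sin(o[2]); return np.array([o[0]+c*x-s*y,o[1]+s*x+c*y])
E
python3 - <<'E'
from h import *
from station import manip
np.set_printoptions(precision=4,suppress=True)
S2=lambda x,y:('scene',(84+(x-355)/4.8-.5,238+y/4.8-.5)); T2=lambda x,y:('top',(x/1.5625-.5,y/1.5625-.5))
G=[(*T2(*u),(sx*.065,sy*.085,.022)) for u,sx,sy in(((531,345),1,1),((618,327),1,-1),((634,388),-1,-1),((547,411),-1,1))]
G+=[(*S2(*u),(sx*.065,sy*.085,.022)) for u,sx,sy in(((362,228),-1,-1),((582,305),1,-1),((778,75),1,1),((582,13),-1,1))]
print(fit(G,[.4,-.25,.2]))
k=loc(block,0,.1); print('knob',k,'ports',[loc(block,-.012,y) for y in(-.1,-.036,.028)])
for phi in np.arange(-3.2,3.2,.4):
    q=manip.ik([*k,.058],down(phi)); print(round(phi,2),None if q is None else np.array(q))
E
```

```text
(array([ 0.4213, -0.2942,  0.2121]), array([[-0.4109, -0.6417],
       [-0.5492, -2.5298],
       [ 0.8294,  1.3235],
       [ 0.4639,  0.1433],
       [-0.4012, -0.1863],
       [-0.297 ,  0.6017],
       [ 0.6214, -1.14  ],
       [-0.0397, -0.7215]]))
knob [0.61   0.1437] ports [array([ 0.6302, -0.0556]), array([0.6199, 0.0075]), array([0.6097, 0.0707])]
-3.2 [ 0.3776  1.0438 -1.0833  1.6641  1.0257  1.1041  2.0634]
-2.8 [-0.969   1.0729  1.0812  1.7481 -1.0973  1.0577 -2.2741]
-2.4 [-0.3224  0.7275  0.0272  1.7087 -0.0279  0.7058 -2.6808]
-2.0 [-0.2353  0.7295 -0.0961  1.7029  0.0978  0.7139 -2.381 ]
-1.6 [-0.1516  0.7383 -0.215   1.6972  0.2172  0.7294 -2.0748]
-1.2 [-0.1117  0.745  -0.2722  1.6946  0.2738  0.7396 -1.7186]
-0.8 [-0.0718  0.7533 -0.3298  1.6919  0.3304  0.7517 -1.362 ]
-0.4 [-0.0303  0.7638 -0.3904  1.6891  0.3893  0.7663 -1.0065]
-0.0 [ 0.0177  0.7787 -0.4613  1.686   0.4576  0.7862 -0.6572]
0.4 [ 0.0783  0.8018 -0.5529  1.6821  0.5445  0.8162 -0.3203]
0.8 [ 0.1249  0.8236 -0.6253  1.6791  0.6124  0.8436  0.0319]
1.2 [ 0.1701  0.8486 -0.6976  1.6763  0.6794  0.8744  0.3862]
1.6 [ 0.2132  0.8766 -0.7691  1.6736  0.7449  0.9084  0.7429]
2.0 [ 0.3776  1.0438 -1.0833  1.6641  1.0257  1.1041  0.9802]
2.4 [ 0.3776  1.0438 -1.0833  1.6641  1.0257  1.1041  1.3802]
2.8 [ 0.3776  1.0438 -1.0833  1.6641  1.0257  1.1041  1.7802]
```

```bash
cat >> h.py <<'E'
from station import manip
def turn(k,total,z,step=1.0,pitch=.003,stop=.45):
    "rotate tool about its axis at knob axis k by total rad following the thread; stops on high moment"
    done=0; n=int(np.ceil(abs(total)/step)); inc=total/n
    for i in range(n):
        M=Ro.from_quat(manip.current_tcp_rot()).as_matrix(); phi=np.arctan2(M[1,1],M[0,1])
        q0=np.array(manip.current_joint_positions()); z+=pitch*inc/(2*np.pi)
        q=manip.ik([*k,z],down(phi)); q=q0.copy() if q is None or np.abs(np.array(q)-q0).max()>.1 else np.array(q)
        q[6]=q0[6]+inc; manip.goto_joints(list(q)); done+=inc
        m=np.array(manip.current_wrist_torque()); f=np.array(manip.current_force())
        print(round(done,2),'q7',round(q[6],2),'F',f.round(1),'M',m.round(2),'w',round(manip.current_gripper_width(),4),'t',round(manip.current_t(),1))
        if abs(m[2])>stop: break
    return done,z
E
python3 - <<'E'
from h import *
np.set_printoptions(precision=4,suppress=True)
k=loc(block,0,.1)
manip.grip(.06,15)
manip.move_pose([*k,.24],down(-2.37)); print(manip.current_joint_positions())
manip.movel([*k,.058]); print(manip.current_force(),manip.current_joint_positions())
manip.grip(.03,15); manip.hold(.2)
print(manip.current_gripper_width(),manip.current_gripper_force(),manip.current_force(),manip.current_wrist_torque(),manip.current_tool_pos(),manip.current_t())
E
```

```text
[-0.9831  0.7453  1.0919  1.6446 -0.7031  1.1962 -2.0982]
[ 0.1108 -0.482   0.9186] [-0.8793  0.9458  0.8887  1.7428 -0.9115  0.9212 -1.9635]
0.03546817170789567 14.997635493054986 [0.3148 1.0819 3.2778] [ 0.3769 -0.2179  0.058 ] [0.6104 0.1441 0.0583] 5.5917
```

Run:
```python
from h import *
np.set_printoptions(precision=4,suppress=True)
k=np.array(manip.current_tool_pos())[:2]
d,z=turn(k,4.6,.0583); print(d,z, manip.current_tool_pos())
import cv2
s=manip.snapshot('top')['image']; t=manip.snapshot('scene')['image']
a=cv2.resize(s[140:200,200:310],(400,300)[::1]); b=cv2.resize(t[170:270,230:320],(400,444))
o=np.zeros((444,800,3),np.uint8); o[:300,:400]=cv2.resize(s[140:200,200:310],(400,218)).repeat(1,0) if 0 else a; o[:,400:]=b
cv2.imwrite('pics/k1.png',o)
```

```text
0.92 q7 -1.04 F [-0.5 -1.8  2.4] M [-0.21  0.04 -0.01] w 0.0356 t 6.5
1.84 q7 -0.13 F [ 1.7 -4.3  1.1] M [-0.91 -0.51  0.02] w 0.0354 t 7.4
2.76 q7 0.79 F [ 4.4 -4.3 -0.4] M [-1.04 -1.02  0.08] w 0.0355 t 8.2
3.68 q7 1.71 F [ 5.8 -3.9 -2.5] M [-0.74 -1.26  0.06] w 0.0354 t 9.1
4.6 q7 2.63 F [ 4.5 -3.2 -1. ] M [-0.36 -1.19  0.07] w 0.0356 t 10.0
4.6 0.06049633821466815 [0.6115 0.1442 0.0606]
```

View pics/k1.png

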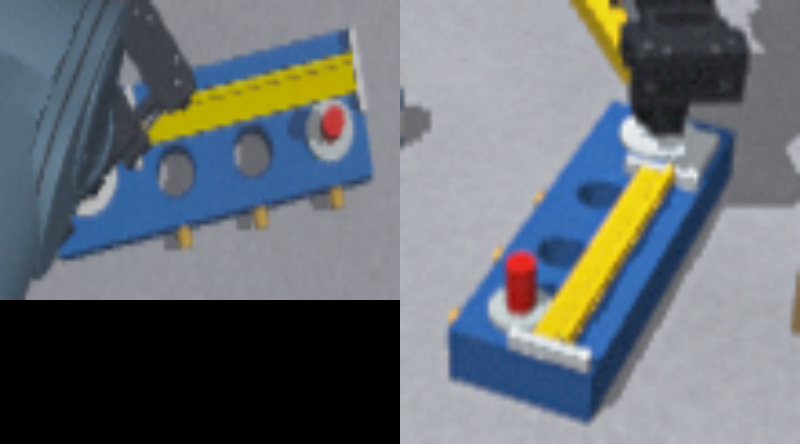

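The keeper has moved partly back, so the knob turns with the grip. Second stroke next.

Run:
```python
from h import *
np.set_printoptions(precision=4,suppress=True)
k=np.array([.6108,.1441])
manip.grip(.055); q=np.array(manip.current_joint_positions()); q[6]=-2.62; manip.goto_joints(list(q)); manip.movel([*k,.0606])
manip.grip(.03,15); manip.hold(.2); print(manip.current_force(),manip.current_wrist_torque())
d,z=turn(k,5.2,.0606,step=.75,stop=.3); print(d,z, manip.current_tool_pos())
manip.grip(.06); p=manip.current_tool_pos(); manip.movel([p[0],p[1],.2]); manip.move_pose([.45,.0,.25],down(0.1))
import cv2
s=manip.snapshot('top')['image']; t=manip.snapshot('scene')['image']
cv2.imwrite('raw_top1.png',s); cv2.imwrite('raw_scene1.png',t)
o=np.zeros((444,800,3),np.uint8); o[:300,:400]=cv2.resize(s[140:215,200:300],(400,300)); o[:,400:]=cv2.resize(t[170:270,230:320],(400,444))
cv2.imwrite('pics/k2.png',o); print(manip.current_t())
```

```text
[ 1.587   0.7508 -0.0209] [ 0.1508 -0.207   0.0401]
0.74 q7 -1.88 F [-0.1 -0.4  0.6] M [-0.08  0.15  0.08] w 0.0354 t 16.5
1.49 q7 -1.14 F [-1.4 -2.5  1.1] M [-0.44  0.36  0.05] w 0.0357 t 17.3
2.23 q7 -0.4 F [-1.3 -3.7  0.3] M [-0.93  0.25  0.06] w 0.0357 t 18.0
2.97 q7 0.34 F [-0.5 -5.4 -1. ] M [-1.16 -0.1   0.11] w 0.0353 t 18.8
3.71 q7 1.08 F [ 1.3 -5.5 -1. ] M [-1.11 -0.4   0.03] w 0.0353 t 19.5
4.46 q7 1.82 F [ 2.5 -4.2 -2.4] M [-0.93 -0.61  0.09] w 0.036 t 20.2
5.2 q7 2.56 F [ 0.2 -5.2 -2.4] M [-1.02 -0.24 -0.15] w 0.0351 t 21.0
5.2 0.06308281711223357 [0.6107 0.1435 0.0629]
24.4833
```

View pics/k2.png

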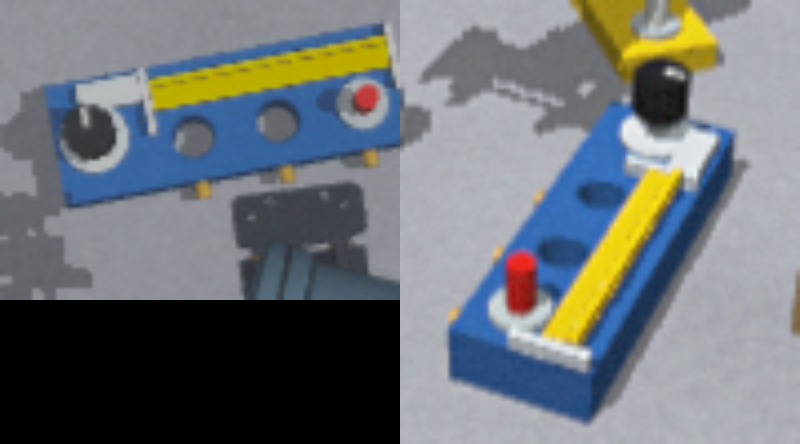

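The keeper is fully open: the knob's marker has turned half a turn net from its start, and the wrist moment reversed at the stop. Next I'll move the red cartridge to the tray.

```bash
cat >> h.py <<'E'
block=np.array([.6269,.0454,.162]); tray=np.array([.4213,-.2942,.2121]); rack=np.array([.4747,.3325,.8844])
port=[loc(block,-.012,y) for y in(-.1,-.036,.028)]
import cv2
def st(s=''): print(s,'pos',np.round(manip.current_tool_pos(),4),'F',np.round(manip.current_force(),1),'w',round(manip.current_gripper_width(),4),'t',round(manip.current_t(),1))
E
python3 - <<'E'
from h import *
ph=block[2]-np.pi/2; p=port[0]
manip.grip(.045,10)
manip.move_pose([*p,.2],down(ph)); manip.movel([*p,.048]); st('down')
manip.grip(.01,10); manip.hold(.2); st('grip')
manip.grip(.01,25)
manip.movel([*p,.14],speed=.08); st('lift')
manip.move_pose([*tray[:2],.14],down(ph)); st()
s=manip.snapshot('top')['image']; t=manip.snapshot('scene')['image']
manip.hold(.1)
o=np.zeros((600,800,3),np.uint8); o[:300]=cv2.resize(s[120:270,60:460],(800,300)); o[300:]=cv2.resize(t[120:320,0:512],(800,300))
cv2.imwrite('pics/r1.png',o)
E
```

```text
down pos [ 0.6319 -0.0555  0.049 ] F [0.2 0.1 0.5] w 0.045 t 27.1
grip pos [ 0.6314 -0.0552  0.0483] F [-1.3 -0.   2.8] w 0.0177 t 27.9
lift pos [ 0.6309 -0.0551  0.1394] F [ 0.3  0.7 -1.9] w 0.0172 t 29.4
 pos [ 0.4227 -0.2934  0.1399] F [-0.3  0.3 -1.9] w 0.0171 t 30.6
```

View pics/r1.png

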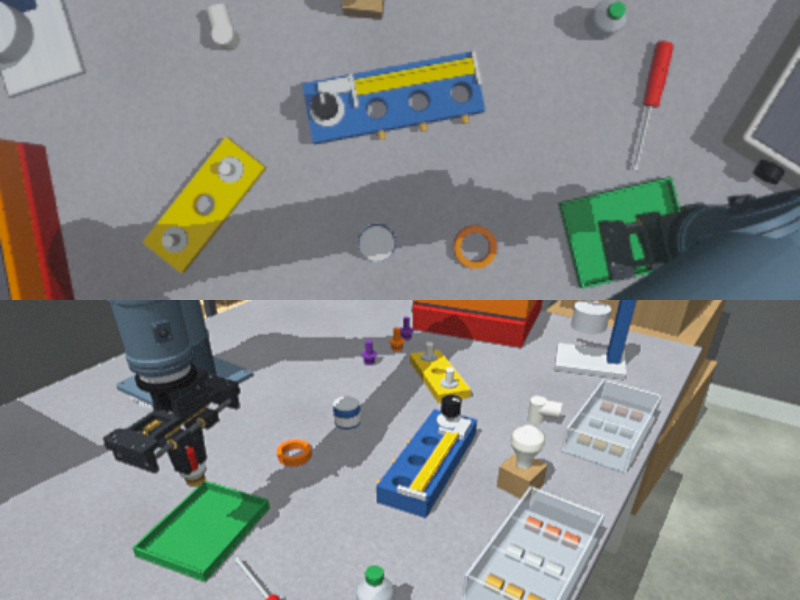

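Red is held over the tray, and the rack and tray have not moved. Place it, then go to the rack and centre on the nearer white with two crossed grips.

```bash
cat >> h.py <<'E'
def centre_pick(c,z,ph,w=.045):
    "two crossed light grips centre the cartridge on the TCP, then a firm grip"
    manip.grip(w,8); manip.move_pose([*c,.2],down(ph+np.pi/2)); manip.movel([*c,z]); st('down')
    manip.grip(.01,6); manip.hold(.2); st('g1'); manip.grip(w)
    manip.movel([*c,.09]); manip.move_pose([*c,.09],down(ph)); manip.movel([*c,z])
    manip.grip(.01,8); manip.hold(.2); st('g2'); manip.grip(.01,25); manip.hold(.1)
    manip.movel([*c,z+.1],speed=.08); st('lift')
E
python3 - <<'E'
from h import *
c=tray[:2]
manip.movel([*c,.037],speed=.06); st('tray'); manip.grip(.045); manip.hold(.2); manip.movel([*c,.15])
print([loc(rack,0,y) for y in(-.066,.066)])
for y in(-.066,.066):
  for ph in(block[2]-np.pi/2,block[2],block[2]+np.pi/2): print(y,ph,[manip.ik([*loc(rack,0,y),z],down(ph)) is not None for z in (.032,.2)])
# to a free place before looking
manip.move_pose([.45,.05,.25],down(block[2]-np.pi/2))
s=manip.snapshot('top')['image']; cv2.imwrite('raw_top2.png',s)
cv2.imwrite('pics/r2.png',cv2.resize(s[120:270,60:460],(800,300))); st()
E
```

```text
tray pos [ 0.4215 -0.2943  0.0372] F [-0.   0.5 -0.8] w 0.0173 t 32.6
[array([0.5257533 , 0.29067225]), array([0.4236467 , 0.37432775])]
-0.066 -1.4087963267948966 [True, True]
-0.066 0.162 [True, True]
-0.066 1.7327963267948965 [True, True]
0.066 -1.4087963267948966 [True, True]
0.066 0.162 [True, True]
0.066 1.7327963267948965 [True, True]
 pos [0.45   0.0488 0.2498] F [-0.5  0.9  0.2] w 0.0451 t 35.7
```

View pics/r2.png

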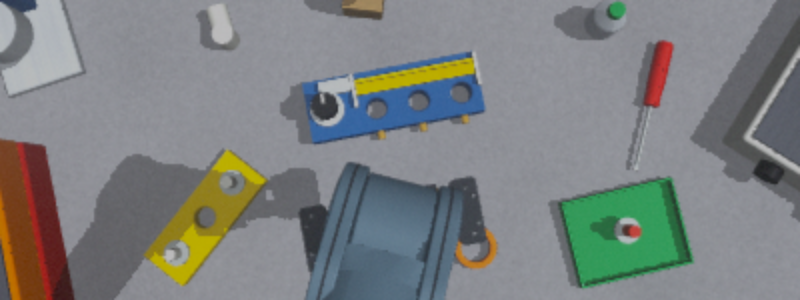

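The red stands in the tray at (628,230). The rack has been knocked about 6 raw pixels towards −x, so I'll re-measure it from an enlarged crop.

Run:
```python
from h import *
s=cv2.imread('raw_top2.png'); t=manip.snapshot('scene')['image']
o=np.zeros((600,800,3),np.uint8)
o[:480,:420]=cv2.resize(s[190:270,128:198],None,fx=6,fy=6,interpolation=cv2.INTER_CUBIC)
o[:360,430:790]=cv2.resize(t[142:202,250:310],None,fx=6,fy=6,interpolation=cv2.INTER_CUBIC)
cv2.imwrite('pics/r3.png',o)
```

```text
(no output)
```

View pics/r3.png

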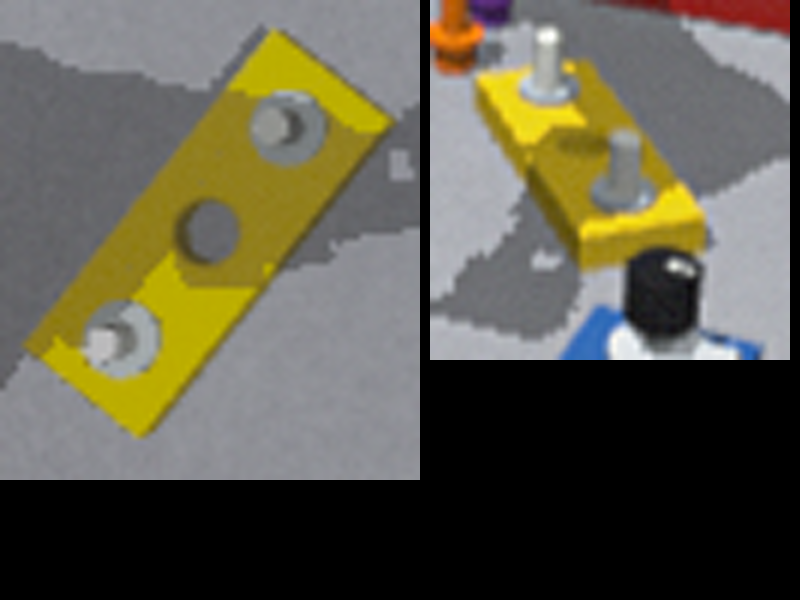

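Run:
```python
from h import *
np.set_printoptions(precision=4,suppress=True)
T=lambda x,y:('top',(128+x/6-.5,190+y/6-.5)); S=lambda x,y:('scene',(250+(x-430)/6-.5,142+y/6-.5))
R=[(*T(289,128),(0,-.066,.029)),(*T(270,125),(0,-.066,.063)),(*T(123,340),(0,.066,.029)),(*T(102,343),(0,.066,.063)),(*T(209,232),(0,0,.024)),
*[(*T(*u),(sx*.0375,sy*.1,.024)) for u,sx,sy in(((273,28),1,-1),((393,123),-1,-1),((142,437),-1,1),((25,345),1,1))],
(*S(547,32),(0,.066,.063)),(*S(549,84),(0,.066,.029)),(*S(625,136),(0,-.066,.063)),(*S(623,185),(0,-.066,.029))]
r=fit(R,[.46,.33,.88]); print(r[0],np.abs(r[1]).max())
open('h.py','a').write(f"rack=np.array({r[0].tolist()})\n")
rack=r[0]; c=loc(rack,0,-.066); ph=block[2]-np.pi/2
centre_pick(c,.033,ph)
```

```text
[0.4546 0.3302 0.8891] 0.9386636703153499
down pos [0.5065 0.2889 0.0338] F [-0.  -0.3 -0.2] w 0.0451 t 38.2
g1 pos [0.506  0.2888 0.0332] F [-1.1  0.   3. ] w 0.0178 t 39.0
g2 pos [0.5061 0.2889 0.0334] F [-1.6  0.4  5.6] w 0.0173 t 42.5
lift pos [0.5055 0.2885 0.1325] F [-0.8  0.4 -1.8] w 0.0172 t 44.2
```

```bash
cat >> h.py <<'E'
def insert(p,ph,z_seat=.0492,lim=8):
    manip.move_pose([*p,.15],down(ph)); manip.movel([*p,z_seat+.026],speed=.1); st('above'); f0=manip.current_force()[2]
    offs=[(0,0)]+[(r*np.cos(a),r*np.sin(a)) for r in(.001,.002,.003) for a in np.arange(0,6.28,np.pi/4 if r>.0015 else np.pi/2)]
    z=z_seat+.026; i=0; ok=True
    while z>z_seat+.0002:
        zn=max(z-.002,z_seat); o=offs[i]
        manip.movel([p[0]+o[0],p[1]+o[1],zn],speed=.03); f=manip.current_force()
        if f[2]-f0>lim and zn>z_seat+.003:
            st(f'contact off {o}'); i+=1
            if i>=len(offs): return False
            z=z_seat+.0235; manip.movel([p[0]+o[0],p[1]+o[1],z],speed=.03); manip.movel([p[0]+offs[i][0],p[1]+offs[i][1],z],speed=.03)
        else: z=zn
        if f[2]-f0>lim and zn<=z_seat+.003: break
    st('seated'); return True
E
python3 - <<'E'
from h import *
ph=block[2]-np.pi/2
print(insert(port[0],ph))
E
```

```text
above pos [ 0.6316 -0.0555  0.0757] F [-1.  -0.  -0.4] w 0.0172 t 46.5
seated pos [ 0.6315 -0.0554  0.0495] F [ 0.3 -0.2  1.7] w 0.017 t 49.7
True
```

Run:
```python
from h import *
ph=block[2]-np.pi/2
manip.grip(.035); manip.hold(.2); st('rel'); manip.movel([*port[0],.2],speed=.15)
manip.move_pose([.45,.05,.25],down(ph))
s=manip.snapshot('top')['image']; t=manip.snapshot('scene')['image']
o=np.zeros((600,800,3),np.uint8); o[:300]=cv2.resize(s[120:270,60:460],(800,300),interpolation=cv2.INTER_CUBIC); o[300:,:400]=cv2.resize(t[170:245,220:320],(400,300),interpolation=cv2.INTER_CUBIC); o[300:,400:]=cv2.resize(t[140:215,240:340],(400,300))
cv2.imwrite('pics/w1.png',o); st()
```

```text
rel pos [ 0.6312 -0.0552  0.0492] F [ 0.9 -0.9 -0.2] w 0.035 t 50.4
 pos [0.4513 0.0493 0.2503] F [-0.4 -0.6 -0.7] w 0.035 t 52.5
```

View pics/w1.png

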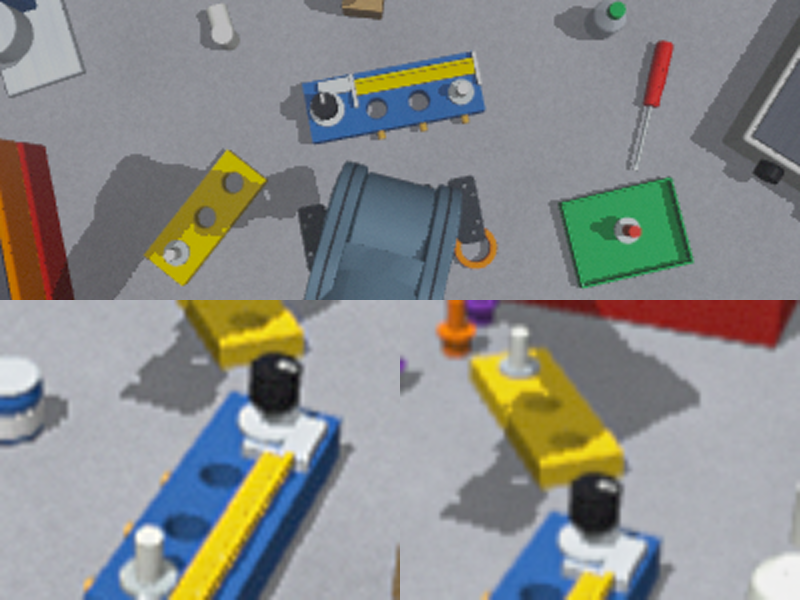

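The first white is seated in port 0 at (460,90), and the rack is unchanged with the second white at (175,252). I'll put that one in port 1.

Run:
```python
from h import *
ph=block[2]-np.pi/2
centre_pick(loc(rack,0,.066),.033,ph)
if manip.current_gripper_width()>.015:
    ok=insert(port[1],ph); print(ok)
    if ok:
        manip.grip(.035); manip.hold(.2); st('rel'); manip.movel([*port[1],.2])
        manip.move_pose([.45,.05,.25],down(ph))
        s=manip.snapshot('top')['image']; t=manip.snapshot('scene')['image']
        o=np.zeros((600,800,3),np.uint8); o[:300]=cv2.resize(s[120:270,60:460],(800,300),interpolation=cv2.INTER_CUBIC); o[300:,:400]=cv2.resize(t[190:265,220:320],(400,300),interpolation=cv2.INTER_CUBIC)
        cv2.imwrite('pics/w2.png',o); st()
```

```text
down pos [0.4039 0.3722 0.0338] F [-0.8  0.2  0.1] w 0.045 t 55.4
g1 pos [0.4034 0.372  0.0332] F [-0.2  0.   5. ] w 0.018 t 56.1
g2 pos [0.4035 0.3721 0.0334] F [-1.1  0.4  5.5] w 0.018 t 59.6
lift pos [0.4031 0.3716 0.1325] F [ 0.6  0.  -1.5] w 0.0169 t 61.4
above pos [0.6213 0.0076 0.0757] F [-0.7 -0.2 -0.3] w 0.0169 t 63.8
seated pos [0.6212 0.0078 0.0495] F [-0.2  0.7  2.7] w 0.0173 t 67.1
True
rel pos [0.6208 0.0079 0.0492] F [0.7 0.2 0.1] w 0.0351 t 67.7
 pos [0.4515 0.0496 0.2501] F [ 0.2 -0.  -0.6] w 0.0352 t 69.8
```

View pics/w2.png

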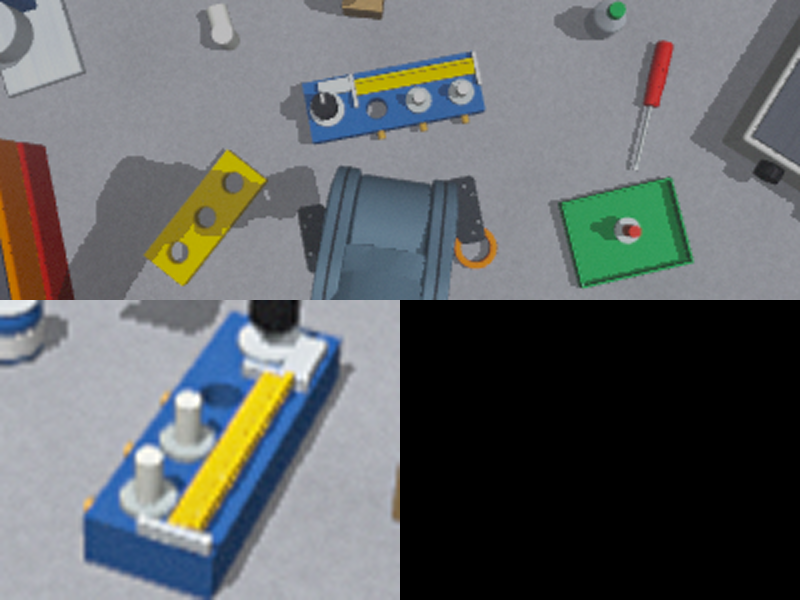

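Both whites are seated. Screw home clockwise in two strokes.

```bash
cat >> h.py <<'E'
def q7to(v): q=np.array(manip.current_joint_positions()); q[6]=v; manip.goto_joints(list(q))
E
python3 - <<'E'
from h import *
k=np.array([.6108,.1441])
manip.grip(.055,15); manip.move_pose([*k,.2],down(0)); q7to(2.4); manip.movel([*k,.0629]); print(manip.current_joint_positions()); q7to(2.62)
manip.movel([*k,.0629])
manip.grip(.03,15); manip.hold(.2); st('grip')
q7=manip.current_joint_positions()[6]
d,z=turn(k,-(q7+2.62),.0629,step=.9,stop=.3); print(d,z)
manip.grip(.055); q7to(2.62); manip.movel([*k,z]); manip.grip(.03,15); manip.hold(.2)
q7=manip.current_joint_positions()[6]
d2,z=turn(k,-(q7+2.62),z,step=.6,stop=.3); print(d2,d+d2,z)
E
```

```text
[-0.60482835  0.76625781  0.43525936  1.72277849 -0.44264632  0.75001484
  2.4750641 ]
grip pos [0.6111 0.1439 0.063 ] F [ 1.4 -0.3 -1.5] w 0.0353 t 75.6
-0.87 q7 1.75 F [ 2.1 -2.  -1.5] M [-0.28 -0.74 -0.05] w 0.0355 t 76.5
-1.75 q7 0.88 F [ 3.6 -4.  -1.1] M [-0.66 -0.93 -0.07] w 0.0355 t 77.3
-2.62 q7 0.0 F [ 2.8 -3.9 -1.2] M [-0.87 -0.87 -0.07] w 0.0356 t 78.2
-3.49 q7 -0.87 F [ 2.1 -4.8  0.4] M [-1.02 -0.59 -0.03] w 0.0356 t 79.0
-4.37 q7 -1.74 F [ 1.3 -5.4  1.2] M [-0.98 -0.44 -0.  ] w 0.0354 t 79.8
-5.24 q7 -2.61 F [ 1.9 -4.6  0.9] M [-0.84 -0.41 -0.04] w 0.0355 t 80.7
-5.240506865474995 0.0603978422841579
-0.58 q7 2.04 F [ 2.2 -1.5 -1.3] M [-0.12 -0.73  0.02] w 0.0355 t 87.0
-1.16 q7 1.46 F [ 3.  -2.1 -1. ] M [-0.38 -0.97 -0.09] w 0.0355 t 87.6
-1.75 q7 0.88 F [ 3.4 -3.5 -2.1] M [-0.63 -1.02 -0.07] w 0.0353 t 88.2
-2.33 q7 0.3 F [ 3.3 -3.6 -1. ] M [-0.76 -1.01 -0.01] w 0.0358 t 88.8
-2.91 q7 -0.28 F [ 3.5 -4.  -0.7] M [-0.87 -0.82 -0.06] w 0.0354 t 89.4
-3.49 q7 -0.85 F [ 2.7 -5.1 -0.9] M [-1.02 -0.63 -0.11] w 0.0354 t 90.0
-4.08 q7 -1.43 F [ 1.7 -4.9  1.1] M [-1.05 -0.45 -0.04] w 0.0354 t 90.6
-4.66 q7 -2.0 F [-0.9 -4.1  4.4] M [-0.78  0.19  0.1 ] w 0.0357 t 91.2
-5.24 q7 -2.58 F [-0.8 -0.   3.9] M [-0.03  0.27  0.2 ] w 0.0355 t 91.8
-5.240699958445881 -10.481206823920875 0.057895592373213456
```

The moment changed sign at the stop (10.48 rad driven against 9.42 needed). Release, back off and look.

Run:
```python
from h import *
manip.grip(.055); manip.hold(.2); p=manip.current_tool_pos(); manip.movel([p[0],p[1],.2]); q7to(-1.4); manip.move_pose([.45,.05,.25],down(block[2]-np.pi/2))
s=manip.snapshot('top')['image']; t=manip.snapshot('scene')['image']
o=np.zeros((600,800,3),np.uint8); o[:300]=cv2.resize(s[120:270,60:460],(800,300),interpolation=cv2.INTER_CUBIC); o[300:,:400]=cv2.resize(t[190:265,220:320],(400,300),interpolation=cv2.INTER_CUBIC)
o[300:,400:]=cv2.resize(s[140:215,210:310],(400,300),interpolation=cv2.INTER_CUBIC)
cv2.imwrite('pics/e1.png',o); st()
```

```text
pos [0.4515 0.051  0.25  ] F [-0.2 -0.7 -0.1] w 0.0544 t 95.7
```

View pics/e1.png

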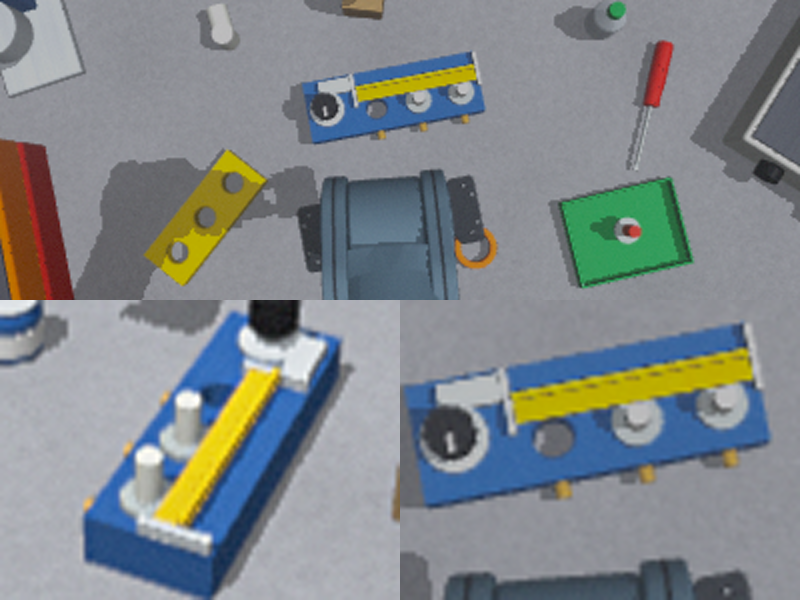

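The keeper covers the flanges, and the knob's marker at (450,443) points as it did at the start. The whites are upright and the red is in the tray. Handing in.

```bash
python3 -c "
from station import manip
print(manip.finish_job())"
```

```text
the job is handed in; nothing more can be done
None
```

The job is handed in after about 96 s on the robot's clock: both white cartridges are seated in ports 0 and 1, the one red cartridge stands in the green tray, and the knob is screwed home with the keeper closed over the flanges; the hand-in returned no verdict.

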